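Move a lift-off guard flap to the next pick bay

TASK

Squeeze the two tabs on the hung guard flap to draw its sprung hinge pin, lift the flap off its bay, and drop it gently into the hinge cradle of the empty bay: with the pin held back until the bar is felt to rest on the bottom of both notches, then let go so that the pin springs home in its hole and the flap hangs free. Do not force it: feel for the notches and never push or pull the flap against either bay with more than light hand force (about 25 N), and leave the scanner, carton and tape core where they are.

Things in the scene. Friction and masses are not known exactly. Their poses are not given: they have to be found in the camera images.
- flap: Lift-off guard flap, 0.37 kg (varies by a fifth): 16 mm steel bar 160 mm long, 24 mm collars with outer faces 63 mm either side of the middle, aluminium panel 112 mm wide hanging to 86 mm below the axis. Origin: on the bar's axis, midway; y along the bar to the sprung-pin end, z up when it hangs straight. It swings about the bar. Two upright tabs stand on the bar, see the points.
- pin (a joint): How far the sprung pin is drawn into the bar, m: 0 = out (8 mm round tip stands 14 mm beyond the bar's +y end), 0.014 = fully drawn, tip flush with the bar's end. Spring 4 N at rest, 9.3 N fully drawn; it stays back only while squeezed. In a hung flap it reaches 6 to 13 mm into the keeper and locks the flap down.
- fixed_tab (a point): Middle of the outer (-y) face of the fixed tab: flap frame y = -18 mm, 36 mm above the bar's axis. Both tabs are steel, 22 mm wide (along x), 8 mm thick, topping out 56 mm above the axis. Squeezing the two from outside (50 mm over both at rest, 36 mm fully drawn) draws the pin and holds the flap.
- pin_tab (a point): Middle of the outer (+y) face of the pin's tab, 36 mm above the bar's axis; flap frame y = +32 mm at rest, +18 mm with the pin fully drawn. So jaws centred over the flap's origin are centred on the drawn tabs and meet this tab first.
- bay_from: The bay the flap hangs on at the start: small blue sheet-steel pick bay fixed to the bench, side walls 103 mm either side of the middle and 108 mm high, parts bin inside. Origin: on the bench below the middle of the hinge axis; x into the bay, y along the hinge axis, z up; it spans x = -55 to 150 mm. Its cradle sits as nominal, axis 125 mm up, and is made as bay_to_seat tells.
- bay_to: The empty bay, to get the flap; same make and frame as bay_from, nominal hinge axis 125 mm above its origin. But its cradle, bolted through slots, sits as one piece up to 15 mm forward or back along the bay's x and up to 7 mm higher or lower than nominal: not measured, to be felt or seen. Not shifted along y, not turned.
- bay_to_seat (a point): Middle of the nominal hinge axis of bay_to. Cradle: two cheeks 10 mm thick, inner faces 66 mm either side of the middle (3 mm end play for the collars). In each cheek's top an open square notch 19 mm wide, 18 mm deep, with 30 mm of flat top before and behind. Seated, the bar's top is 2 mm below the flats; a bar lying on the flats is 18 mm too high.
- bay_from_seat (a point): Middle of the hinge axis of bay_from. On both bays a keeper block stands outside the +y cheek, 84.5 to 96.5 mm from the middle, top 16 mm above the seated axis, with a 12 x 12 mm hole on the axis for the pin: it locks a seated flap; a pin not drawn back lands on its top.
- scanner: Bystander: hand-held scanner lying on the bench, 165 mm long, 60 mm wide, 40 mm high. Origin: under its middle.
- carton: Bystander: small closed carton 90 x 120 x 60 mm. Origin: centre of its underside.
- tape_roll: Bystander: cardboard tape core, 100 mm outside diameter, 48 mm high, lying flat. Origin: centre of its underside.
Not all that is in view belongs to the job. There is more than one size of the flap; the one meant has the size given above.

How it is judged:
By the outcome, as a careful person would: the job done as asked, in the order asked, and still so for the second after the job is handed in, with the robot touching nothing.
It also fails if it takes over 64 s, if anything falls off the work surface, if the arm or the gripper's body presses on something with over 40 N, if the wrist force passes 120 N, or if a joint passes its speed limit or range.

ROBOT

A 6-joint arm with a two-finger parallel gripper is mounted at the origin on the work surface. World frame = base frame: x ahead of the robot, y to its left, z up, the work surface at z = 0. Lengths are in m, angles in rad, forces in N, time in s.
With the tool pointing down it reaches from about 0.35 to 0.775 m from the base axis. Payload 5.5 kg.
Tool frame: the origin (TCP) lies midway between the tips of the shut fingers; the grasp point (between the pads) lies grip_point_offset behind it (grip_point_offset is the distance from the TCP to the grasp point, in m); z points along the fingers, y is the direction in which the jaws open and shut (so a half turn about z gives the same grasp; the last joint's range is limited). The gripper opens to 85 mm and grips with 20 to 120 N. Pads are 22 mm wide; open, the fingers measure 114 mm over their backs; the gripper's body (76 mm by 85 mm) begins 54 mm behind the grasp point. The pads swing forward as they close: fully open they stand 13 mm farther back than shut.
Start: joints at [-0.14, 0.313, 0.046, 1.304, 0, 1.431], TCP at [0.575, -0, 0.231] pointing down, gripper open.
Joint ranges: [-2.76, 2.76], [-0.86, 1.69], [-1.03, 1.26], [-2.2, 2.34], [-1.47, 1.5], [-3.14, 3.14]. Speed limits (rad/s): [2.57, 2.57, 3.14, 3.14, 3.14, 3.14].

INTERFACE

Orientations are given as a unit quaternion [w, x, y, z].
In Python, from workcell import * gives the robot as it stands.
- The arm moves only by the tool send_rows, never from a script. Its argument "series" is one flat list of numbers, 7 for each row, row after row: the shift along the tool's x, y, z in cm, then the turn, a rotation vector about the tool's x, y, z in degrees, then the opening, from 0 (shut) to 1 (fully open). A call has 1 to 10 rows; each row is the pose to reach, as a shift and turn from the pose commanded when the call began, along the tool's axes at that moment; what a row does not reach only later rows make up. A row lasts 1/12 s, in which the tool goes at most 41.7 mm and 7.16 degrees, less where a joint would pass 70% of its speed; a pose out of reach is approached as far as the arm can. A call with a gripper value outside its range is refused whole. The fingers move at their own pace and stop on an object; "newtons" is the grip in N (left out, the last holds). Time passes only in rows, so rows that repeat a pose let the fingers close. It gives the time, the measured TCP pose, the force and the opening at its end, in the units of the state.
- get_state(): the state, without advancing time (a new reading comes with each control period).
- read_camera(name): name is "scene" or "side" or "wrist"; returns the picture (420x560x3 uint8, blue, green, red); there is no depth.
- camera_info(name): a dict with "K" (3x3 intrinsics, pixels), "D" ([k1, k2, p1, p2, k3] as OpenCV has them; the pictures are not rectified), "xyz" and "attitude" of the camera in the world. Camera axes: x right, y down, z forward; pixel columns grow to the right and rows downward; lengths in m; the calibration is good to about 2 mm. A picture is of the moment at which its call begins: read the wrist's pose just before it. camera_info takes no time and is no camera call; for the wrist camera it gives the pose at the moment of the call.
- hand_in(): hands the job in, once; it reports no verdict.
Trained networks look in the newest picture that a camera, given by its name, has taken for a name from the list of things; names that differ only in an ending like _2 or _b are one class to them, and where a whole thing is asked for, a point or a joint stands for the part that bears it (a point fixed in the world has none). Each returns a list of dicts, best first, with "p" (0 to 1); they miss things now and then, are a little off and sometimes report something else, mostly with a low value. They report only what shows in the picture. A call takes as long as a camera call. They do not tell look-alikes from the thing itself.
- silhouettes(camera, label): "pixels" (420x560 bool, what is visible of it) and "box" ([left, top, width, height] in pixels, round what is visible of it).
The state is a dict: "clock": time; "joint_pos": joint angles; "qvel": joint speeds; "tau": joint torques, N m; "tcp_pos": TCP position; "orientation": TCP orientation; "wrist_force": force on the tool from outside, world axes, zero at the start; "ft_torque": the same for the moment, N m; "finger_gap": finger opening in m.
Only numpy, scipy, OpenCV 4.12 (cv2) and the standard library are available. Lean on these libraries where they do the work, as an engineer would, in place of code of your own. Each camera call takes 0.05 s, during which the arm holds its last target. There are 200 camera calls.

## Working session

There is one attempt and no reset: what is moved stays moved. The work goes in short steps, Python scripts to look and compute and a tool call to move; the robot and the scene stay as the last step left them, time stands still between calls to the robot, and variables do not carry over. Pictures are saved under pics/ and viewed, about 8 in all and at most 12, crops included, and the job is handed in when it is done.

Besides the shell and the picture viewer there is one more tool, called after ">>>" as name(argument=value, ...) on one line, values as JSON. send_rows: Moves the arm, as the interface text tells. Its arguments: {"type":"object","properties":{"series":{"type":"array"},"newtons":{"type":"number"}},"required":["series"]}

```bash
mkdir -p pics; ls
python3 - <<'E'
from workcell import *
import cv2,numpy as np
s=get_state();print({k:np.round(v,4).tolist() for k,v in s.items()})
a=read_camera("scene");b=read_camera("side")
cv2.imwrite("pics/scene.png",a);cv2.imwrite("pics/side.png",b)
for c in("scene","side","wrist"):
    i=camera_info(c);print(c,{k:np.round(v,4).tolist() for k,v in i.items()})
E
```

```text
pics
{'clock': 0.0, 'joint_pos': [-0.1396, 0.314, 0.045, 1.3036, 0.0, 1.4312], 'qvel': [-0.0005, 0.0005, -0.0014, -0.0015, -0.0004, -0.0004], 'tau': [-0.0029, -48.0629, 29.8531, 0.0195, -0.0004, -0.0], 'tcp_pos': [0.5745, 0.0001, 0.2304], 'orientation': [-0.0007, 0.7071, 0.7071, -0.0005], 'wrist_force': [0.2087, 0.6193, 0.3523], 'ft_torque': [0.0084, -0.0398, -0.0259], 'finger_gap': 0.0858}
scene {'K': [[385.2332, 0.0, 277.2898], [0.0, 385.2332, 213.1985], [0.0, 0.0, 1.0]], 'D': [0.0241, 0.0, 0.0, 0.0, 0.0], 'xyz': [0.9724, -0.3871, 0.9313], 'attitude': [-0.2608, 0.8357, 0.4627, -0.1398]}
side {'K': [[525.1376, 0.0, 279.4491], [0.0, 525.1376, 200.4744], [0.0, 0.0, 1.0]], 'D': [-0.1463, 0.0, 0.0, 0.0, 0.0], 'xyz': [0.1131, -0.8649, 1.079], 'attitude': [-0.349, 0.9042, -0.2297, 0.0891]}
wrist {'K': [[325.9552, 0.0, 280.1252], [0.0, 325.9552, 212.8173], [0.0, 0.0, 1.0]], 'D': [-0.0085, 0.0, 0.0, 0.0, 0.0], 'xyz': [0.5745, 0.0787, 0.3739], 'attitude': [0.1563, 0.9877, -0.0003, -0.001]}
```

View pics/scene.png

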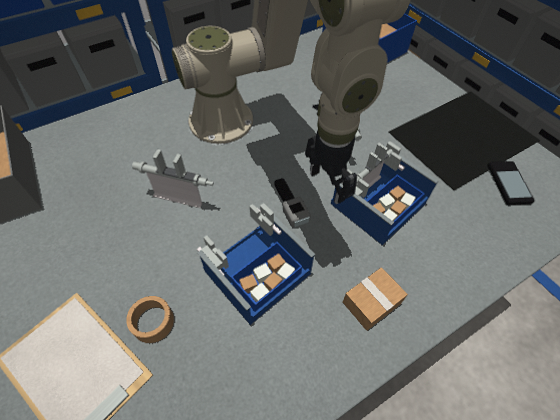

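View pics/side.png

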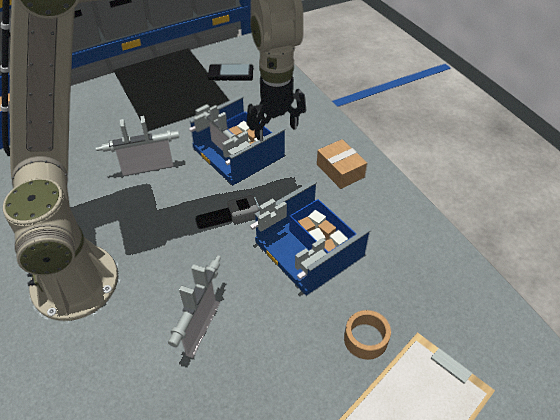

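```bash
cat > h.py <<'E'
from workcell import *
import cv2,numpy as np
from scipy.spatial.transform import Rotation as Ro
def rot(q): return Ro.from_quat([q[1],q[2],q[3],q[0]]).as_matrix()
def ray(i,uv):
    n=cv2.undistortPoints(np.array(uv,float).reshape(-1,1,2),np.array(i["K"]),np.array(i["D"])).reshape(-1,2)
    d=np.c_[n,np.ones(len(n))]@rot(i["attitude"]).T
    return np.array(i["xyz"]),d
def atz(i,uv,z):
    o,d=ray(i,uv); return o+d*((z-o[2])/d[:,2:])
def proj(i,P):
    R=rot(i["attitude"]).T; p=(np.array(P,float).reshape(-1,3)-np.array(i["xyz"]))@R.T
    return cv2.projectPoints(p.reshape(-1,1,3),np.zeros(3),np.zeros(3),np.array(i["K"]),np.array(i["D"]))[0].reshape(-1,2)
E
python3 - <<'E'
from h import *
w=read_camera("wrist");wi=camera_info("wrist");print(wi)
for c in("scene","side","wrist"):
    i=camera_info(c)
    for l in("bay_from","flap"):
        for r in silhouettes(c,l):
            m=r["pixels"];v,u=np.nonzero(m)
            print(c,l,round(r["p"],2),r["box"],len(u),atz(i,[[u.mean(),v.mean()]],0.05 if l[0]=="b" else .12).round(3).tolist())
a=cv2.imread("pics/scene.png")[130:330,130:450];b=cv2.imread("pics/side.png")[85:300,160:390]
A=cv2.resize(a,None,fx=2.5,fy=2.5,interpolation=2);B=cv2.resize(b,None,fx=2.6,fy=2.6,interpolation=2)
cv2.imwrite("pics/A.png",A);cv2.imwrite("pics/B.png",B);cv2.imwrite("pics/w0.png",w)
E
```

```text
{'K': array([[325.955164  ,   0.        , 280.12523881],
       [  0.        , 325.955164  , 212.81732584],
       [  0.        ,   0.        ,   1.        ]]), 'D': array([-0.00850921,  0.        ,  0.        ,  0.        ,  0.        ]), 'xyz': array([0.57455841, 0.07864822, 0.37403183]), 'attitude': array([ 1.56336184e-01,  9.87703482e-01, -3.04347050e-04, -8.57965033e-04])}
scene bay_from 0.63 [330.6, 143.8, 107.3, 102.2] 4960 [[0.584, 0.24, 0.05]]
scene flap 0.8 [134.4, 154.1, 81.3, 53.4] 2249 [[0.266, -0.268, 0.12]]
scene flap 0.65 [354.5, 143.7, 38.2, 40.5] 696 [[0.514, 0.226, 0.12]]
scene flap 0.45 [357.4, 132.6, 2.5, 6.9] 31 [[0.399, 0.262, 0.12]]
side bay_from 0.6 [190.1, 95.3, 95.1, 88.6] 4284 [[0.559, 0.216, 0.05]]
side flap 0.89 [95.1, 116.8, 85.6, 56.4] 2313 [[0.285, 0.244, 0.12]]
side flap 0.8 [166.6, 255.9, 51.5, 99.8] 2652 [[0.23, -0.287, 0.12]]
side flap 0.72 [204.1, 107.1, 38.6, 42.0] 643 [[0.511, 0.23, 0.12]]
wrist bay_from 0.97 [144.8, 0.0, 284.1, 75.2] 13763 [[0.568, 0.145, 0.05]]
wrist flap 0.74 [197.9, 0.0, 23.9, 9.2] 242 [[0.526, 0.145, 0.12]]
wrist flap 0.46 [71.0, 331.5, 12.1, 15.2] 86 [[0.38, -0.129, 0.12]]
```

View pics/A.png

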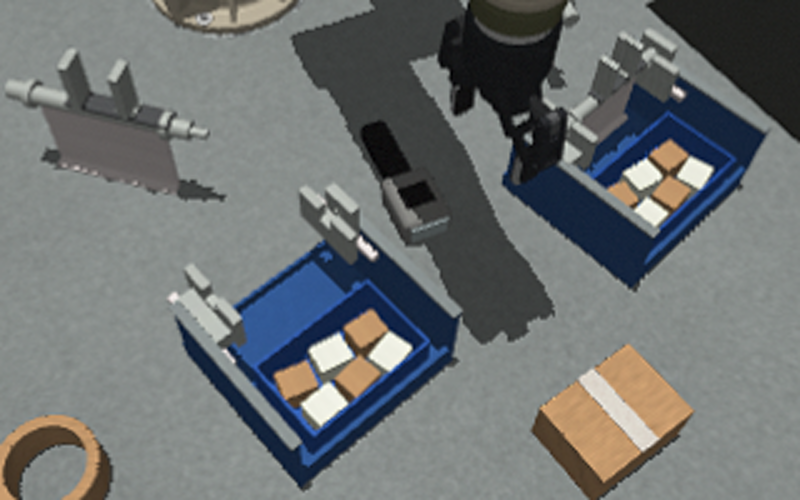

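View pics/B.png

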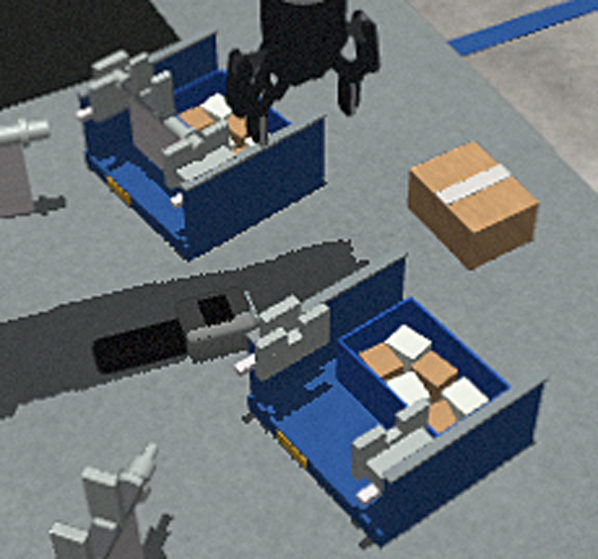

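```bash
cat > fit.py <<'E'
from h import *
from scipy.optimize import least_squares
S,D=camera_info("scene"),camera_info("side")
X,Y=.15,.103
to=[(S,(248,308),(X,-Y,.108)),(S,(314,257.2),(X,Y,.108)),(S,(251.2,324.8),(X,-Y,0)),(D,(315.8,184.2),(X,Y,.108)),(D,(370.4,231.2),(X,-Y,.108)),(D,(306.2,294.6),(-.055,-Y,0)),(D,(256.2,237),(-.055,Y,0))]
fr=[(S,(394,222.8),(X,-Y,.108)),(S,(437.2,182.8),(X,Y,.108)),(S,(382.8,245.2),(X,-Y,0)),(D,(242.7,97.7),(X,Y,.108)),(D,(285.4,130.4),(X,-Y,.108)),(D,(284.2,156.9),(X,-Y,0)),(D,(233.1,185),(-.055,-Y,0)),(D,(193.8,145.8),(-.055,Y,0))]
def T(p,P):
    c,s=np.cos(p[2]),np.sin(p[2]);P=np.array(P);return np.array([p[0]+c*P[0]-s*P[1],p[1]+s*P[0]+c*P[1],P[2]])
if __name__=="__main__":
  for n,L,g in(("to",to,(.55,-.1,0)),("from",fr,(.5,.2,0))):
    f=lambda p:np.concatenate([proj(i,T(p,P))[0]-np.array(uv) for i,uv,P in L])
    r=least_squares(f,g,loss="soft_l1");print(n,r.x.round(4),np.degrees(r.x[2]).round(2));print(f(r.x).reshape(-1,2).round(1).tolist())
E
python3 fit.py
```

```text
to [ 0.5205 -0.1917  0.1325] 7.59
[[-0.1, 1.8], [2.2, -0.3], [-0.9, 1.0], [0.6, -5.5], [-0.1, -2.8], [-5.1, 1.5], [-3.6, 4.1]]
from [0.5174 0.2217 0.1831] 10.49
[[-1.5, 2.2], [2.1, -0.4], [-0.2, 0.9], [0.2, -3.2], [-0.1, -2.5], [0.8, -1.4], [-3.7, 1.5], [-3.1, 3.0]]
```

>>> send_rows(series=[3,-0.8,-0.5,0,0,-7,1,7,-1.8,-1.5,0,0,-14,1,11,-2.8,-3,0,0,-21,1,15,-3.8,-3,0,0,-28,1,18,-4.7,-3,0,0,-35,1,20,-5.3,-3,0,0,-42,1,21.5,-5.6,-3,0,0,-49,1,22.2,-5.7,-3,0,0,-56,1,22.2,-5.7,-3,0,0,-63,1,22.2,-5.7,-3,0,0,-70,1])

```text
clock: 1.28
tcp_pos: [0.5177, 0.2229, 0.2614]
orientation: [0.0, 0.17, 0.985, 0.0]
wrist_force: [0.3, 0.1, -0.0]
finger_gap: 0.0857
```

>>> send_rows(series=[0,0,0,0,0,-7,1,0,0,0,0,0,-14,1,0,0,0,0,0,-21,1,0,0,0,0,0,-28,1,0,0,0,0,0,-30.5,1,0,0,0,0,0,-30.5,1,0,0,0,0,0,-30.5,1])

```text
clock: 1.87
tcp_pos: [0.518, 0.222, 0.2613]
orientation: [0.0, -0.091, 0.996, 0.0]
wrist_force: [0.1, -1.0, 0.4]
finger_gap: 0.0855
```

Run:
```python
from h import *
import workcell; print([n for n in dir(workcell) if n[0]!='_'])
try: print(grip_point_offset)
except Exception as e: print(e)
s=get_state();print({k:np.round(v,4).tolist() for k,v in s.items() if k not in("tau","qvel")})
i=camera_info("wrist");w=read_camera("wrist");np.save("w1.npy",np.array([i],dtype=object),allow_pickle=True)
cv2.imwrite("pics/w1.png",w)
for r in silhouettes("wrist","flap"):
    m=r["pixels"];v,u=np.nonzero(m);print(r["p"],r["box"],len(u))
for y,x,z in((-.018,0,.161),(.032,0,.161),(0,0,.125)):
    c,s=np.cos(.183),np.sin(.183);print(proj(i,[.5174+c*x-s*y,.2217+s*x+c*y,z]))
cv2.imwrite("pics/w1.png",cv2.resize(w,None,fx=1.4,fy=1.4,interpolation=2))
```

```text
['MotionError', 'camera_info', 'get_state', 'grip_point_offset', 'hand_in', 'read_camera', 'silhouettes']
0.0187
{'clock': 1.8667, 'joint_pos': [0.2624, 0.2846, 0.0799, 1.366, -0.0, 0.0807], 'tcp_pos': [0.518, 0.222, 0.2613], 'orientation': [0.0, -0.0907, 0.9959, 0.0], 'wrist_force': [0.0796, -1.0033, 0.3994], 'ft_torque': [-0.0354, -0.0177, 0.0745], 'finger_gap': 0.0855}
0.68 [189.7, 174.4, 186.4, 52.2] 5527
0.63 [341.9, 2.6, 66.7, 75.7] 2661
[[257.81643629 212.60458752]]
[[321.41235044 212.465902  ]]
[[280.6269188  200.08825393]]
```

View pics/w1.png

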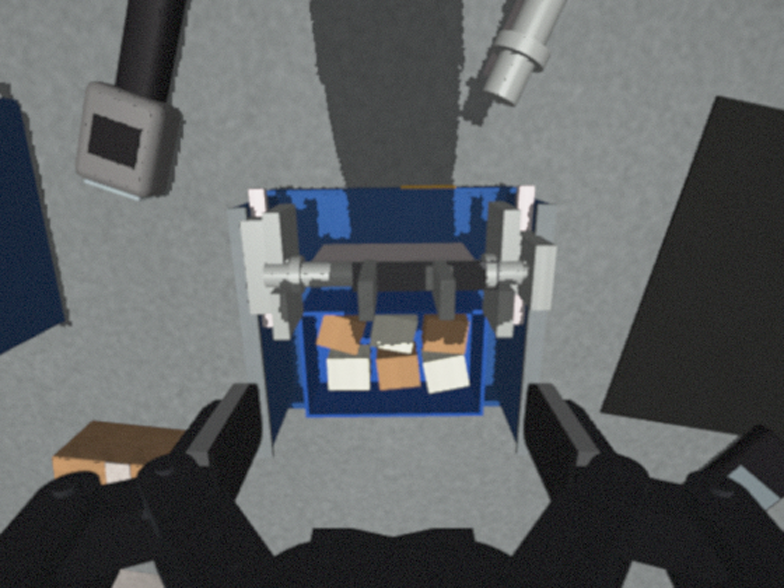

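Run:
```python
from h import *
i=camera_info("wrist")
w=read_camera("wrist")
p=atz(i,[[189.7,195],[376.1,193],[283,194]],.125);print(p.round(4),np.linalg.norm(p[0]-p[1]))
# wall ends check etc
c=cv2.resize(w[140:250,160:400],None,fx=3.3,fy=3.3,interpolation=2)
cv2.imwrite("pics/w2.png",c)
```

```text
[[0.5273 0.1415 0.125 ]
 [0.4958 0.3037 0.125 ]
 [0.5115 0.2227 0.125 ]] 0.16524169221475457
```

View pics/w2.png

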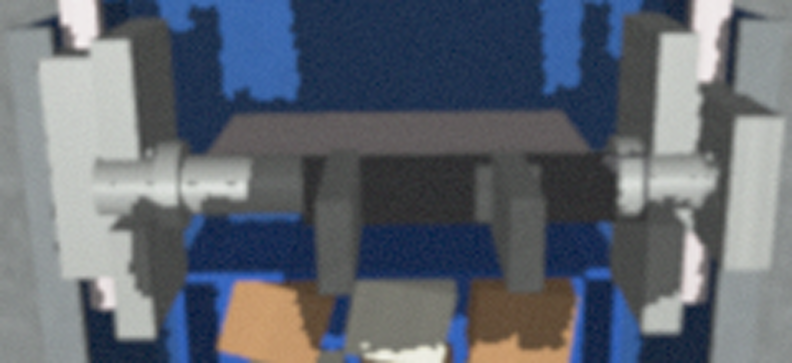

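Run:
```python
from h import *
i=camera_info("wrist")
a=atz(i,[[256.4,212.7],[325.2,212.7]],.181);print(a.round(4),np.linalg.norm(a[0]-a[1]))
b=atz(i,[[188.8,195.8],[376.7,194.5]],.125);print(b.round(4))
yv=(b[1]-b[0]);yv/=np.linalg.norm(yv);print("yaw",np.degrees(np.arctan2(-yv[0],yv[1])))
print("origin from bar", b[0]+.08*yv,"from tabs",a[0]+.018*yv)
# walls: top inner/outer ends near camera (z=.108) zoom pixels
print(get_state()["tcp_pos"])
```

```text
[[0.5143 0.2032 0.181 ]
 [0.5053 0.2521 0.181 ]] 0.04965984277280996
[[0.5282 0.1408 0.125 ]
 [0.497  0.3046 0.125 ]]
yaw 10.797015749133012
origin from bar [0.51321384 0.21936231 0.125     ] from tabs [0.51092364 0.22091779 0.181     ]
[0.51805248 0.22197032 0.26130931]
```

>>> send_rows(series=[0.3,-0.05,1.5,0,0,0,1,0.6,-0.1,3.5,0,0,0,1,0.6,-0.1,5.5,0,0,0,1,0.6,-0.1,7.5,0,0,0,1,0.6,-0.1,9,0,0,0,1,0.6,-0.1,10.2,0,0,0,1,0.6,-0.1,11.2,0,0,0,1,0.6,-0.1,11.8,0,0,0,1,0.6,-0.1,11.9,0,0,0,1,0.6,-0.1,11.9,0,0,0,1])

```text
clock: 2.85
tcp_pos: [0.5123, 0.2199, 0.1423]
orientation: [-0.0, -0.091, 0.996, -0.0]
wrist_force: [0.1, 0.9, -0.0]
finger_gap: 0.0857
```

Run:
```python
from h import *
i=camera_info("wrist");w=read_camera("wrist");s=get_state();print(s["tcp_pos"],s["wrist_force"],s["ft_torque"],i["xyz"])
cv2.imwrite("pics/w3.png",cv2.resize(w,None,fx=1.4,fy=1.4,interpolation=2))
```

```text
[0.51270677 0.21999868 0.14283383] [-0.00180887  0.52175805  0.35008386] [-0.00524724 -0.02442226  0.0096755 ] [0.43408331 0.2047557  0.28573402]
```

View pics/w3.png

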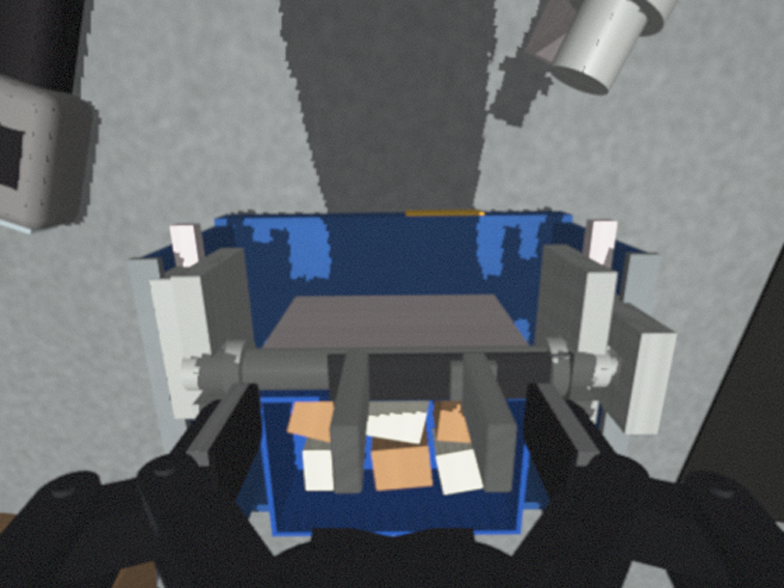

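>>> send_rows(newtons=30, series=[0,0.15,0,0,0,0,0.8,0,0.15,0,0,0,0,0.6,0,0.15,0,0,0,0,0.55,0,0.15,0,0,0,0,0.5,0,0.15,0,0,0,0,0.48,0,0.15,0,0,0,0,0.46,0,0.15,0,0,0,0,0.44,0,0.15,0,0,0,0,0.43,0,0.15,0,0,0,0,0.42,0,0.15,0,0,0,0,0.41])

```text
clock: 3.73
tcp_pos: [0.5138, 0.2197, 0.1448]
orientation: [0.002, -0.091, 0.996, -0.002]
wrist_force: [0.4, -8.3, 10.7]
finger_gap: 0.0352
```

>>> send_rows(newtons=50, series=[0,0,0,0,0,0,0.38,0,0,0,0,0,0,0.3,0,0,0,0,0,0,0.2,0,0,0,0,0,0,0.2])

```text
clock: 4.07
tcp_pos: [0.5138, 0.2197, 0.145]
orientation: [0.002, -0.091, 0.996, -0.002]
wrist_force: [-1.1, -8.1, 11.7]
finger_gap: 0.035
```

Run:
```python
from h import *
s=get_state();print({k:np.round(v,4).tolist() for k,v in s.items() if k not in("tau","qvel")})
w=read_camera("wrist");cv2.imwrite("pics/w4.png",cv2.resize(w,None,fx=1.4,fy=1.4,interpolation=2))
```

```text
{'clock': 4.0667, 'joint_pos': [0.2625, 0.319, -0.1613, 1.0866, -0.0039, 0.0807], 'tcp_pos': [0.5138, 0.2197, 0.145], 'orientation': [0.0023, -0.0908, 0.9959, -0.0016], 'wrist_force': [-1.0926, -8.1426, 11.7087], 'ft_torque': [-0.8991, 0.3394, 0.1923], 'finger_gap': 0.035}
```

View pics/w4.png

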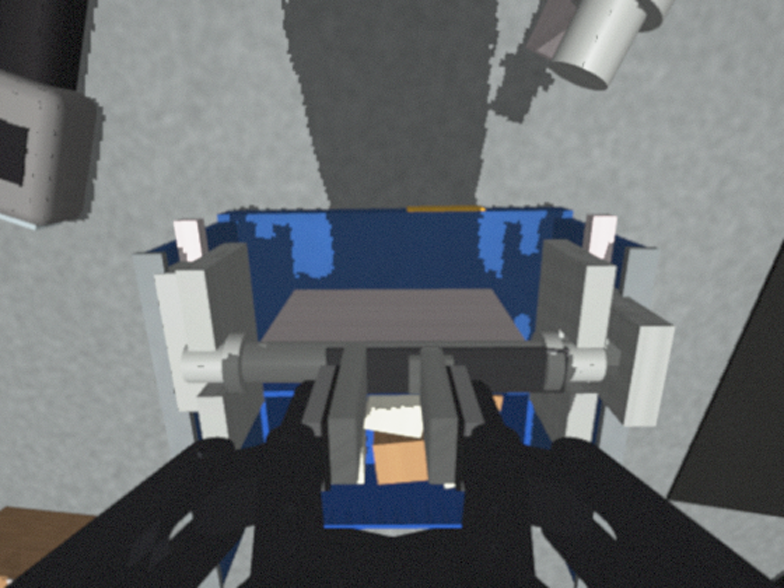

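>>> send_rows(series=[0,-0.1,-0.15,0,0,0,0.2,0,-0.17,-0.25,0,0,0,0.2,0,-0.17,-0.25,0,0,0,0.2])

```text
clock: 4.37
tcp_pos: [0.513, 0.2194, 0.1453]
orientation: [0.001, -0.091, 0.996, -0.0]
wrist_force: [0.7, -2.6, 4.0]
finger_gap: 0.0346
```

Run:
```python
from h import *
s=get_state();print({k:np.round(v,4).tolist() for k,v in s.items() if k not in("tau","qvel")})
```

```text
{'clock': 4.3667, 'joint_pos': [0.2606, 0.319, -0.1604, 1.0901, -0.0007, 0.078], 'tcp_pos': [0.513, 0.2194, 0.1453], 'orientation': [0.0007, -0.0912, 0.9958, -0.0002], 'wrist_force': [0.7412, -2.6379, 4.0184], 'ft_torque': [-0.0551, -0.0299, -0.0785], 'finger_gap': 0.0346}
```

>>> send_rows(series=[0,-0.05,-0.2,0,0,0,0.2,0,-0.05,-0.4,0,0,0,0.2,0,-0.05,-0.6,0,0,0,0.2,0,-0.05,-0.8,0,0,0,0.2,0,-0.05,-0.8,0,0,0,0.2])

```text
clock: 4.78
tcp_pos: [0.5125, 0.2194, 0.1529]
orientation: [-0.0, -0.092, 0.996, 0.0]
wrist_force: [1.9, 0.1, -3.0]
finger_gap: 0.0349
```

>>> send_rows(series=[0,0,-0.5,0,0,0,0.2,0,0,-1.2,0,0,0,0.2,0,0,-2.5,0,0,0,0.2,0,0,-4.5,0,0,0,0.2,0,0,-7,0,0,0,0.2,0,0,-9.5,0,0,0,0.2,0,0,-12,0,0,0,0.2,0,0,-13.7,0,0,0,0.2,0,0,-14.7,0,0,0,0.2,0,0,-14.7,0,0,0,0.2])

```text
clock: 5.62
tcp_pos: [0.513, 0.2194, 0.3027]
orientation: [0.002, -0.091, 0.996, 0.0]
wrist_force: [0.8, -0.2, -3.1]
finger_gap: 0.0348
```

>>> send_rows(series=[0,-0.5,0,0,0,0,0.2,0,-1.5,0,0,0,0,0.2,0,-3,0,0,0,0,0.2,0,-5,0,0,0,0,0.2,0,-7.5,0,0,0,0.5,0.2,0,-10.5,0,0,0,1,0.2,0,-13.5,0,0,0,1.5,0.2,0,-16.5,0,0,0,2,0.2,0,-19.5,0,0,0,2.5,0.2,0,-22.5,0,0,0,2.9,0.2])

```text
clock: 6.45
tcp_pos: [0.5524, -0.0042, 0.298]
orientation: [-0.002, -0.066, 0.998, 0.0]
wrist_force: [0.6, 0.3, -2.1]
finger_gap: 0.0349
```

Run:
```python
from h import *
s=get_state();print({k:np.round(v,4).tolist() for k,v in s.items() if k not in("tau","qvel")})
R=rot(s["orientation"]);print(R.T@(np.array([.585,-.185,.30])-s["tcp_pos"]))
```

```text
{'clock': 6.45, 'joint_pos': [-0.1528, 0.2631, 0.1399, 1.4509, -0.0003, -0.2845], 'tcp_pos': [0.5524, -0.0042, 0.298], 'orientation': [-0.0016, -0.0658, 0.9978, 0.0002], 'wrist_force': [0.616, 0.3136, -2.1161], 'ft_torque': [0.023, -0.0556, -0.0145], 'finger_gap': 0.0349}
[-0.00855862 -0.18348385 -0.00212001]
```

>>> send_rows(series=[-0.1,-2.8,0,0,0,0,0.2,-0.2,-5.5,0,0,0,0,0.2,-0.4,-8.3,0,0,0,0,0.2,-0.6,-11,0,0,0,0,0.2,-0.8,-13.5,-0.2,0,0,0,0.2,-0.9,-15.5,-0.2,0,0,0,0.2,-0.9,-17,-0.2,0,0,0,0.2,-0.9,-18,-0.2,0,0,0,0.2,-0.9,-18.4,-0.2,0,0,0,0.2,-0.9,-18.4,-0.2,0,0,0,0.2])

```text
clock: 7.28
tcp_pos: [0.5863, -0.1838, 0.301]
orientation: [-0.001, -0.066, 0.998, 0.0]
wrist_force: [-0.2, -0.3, -2.9]
finger_gap: 0.035
```

Run:
```python
from h import *
s=get_state();print({k:np.round(v,4).tolist() for k,v in s.items() if k not in("tau","qvel")})
w=read_camera("wrist");cv2.imwrite("w5raw.png",w);i=camera_info("wrist");print(i["xyz"],i["attitude"])
cv2.imwrite("pics/w5.png",cv2.resize(w,None,fx=1.4,fy=1.4,interpolation=2))
for c in("scene","side"):cv2.imwrite(c+"5.png",read_camera(c))
```

```text
{'clock': 7.2833, 'joint_pos': [-0.4344, 0.391, 0.3267, 1.5079, 0.0001, -0.566], 'tcp_pos': [0.5863, -0.1838, 0.301], 'orientation': [-0.0006, -0.0658, 0.9978, 0.0004], 'wrist_force': [-0.1947, -0.2941, -2.9414], 'ft_torque': [0.0788, -0.0095, 0.025], 'finger_gap': 0.035}
[ 0.50755643 -0.19422292  0.44483383] [0.10241067 0.65105776 0.7427893  0.11789786]
```

View pics/w5.png

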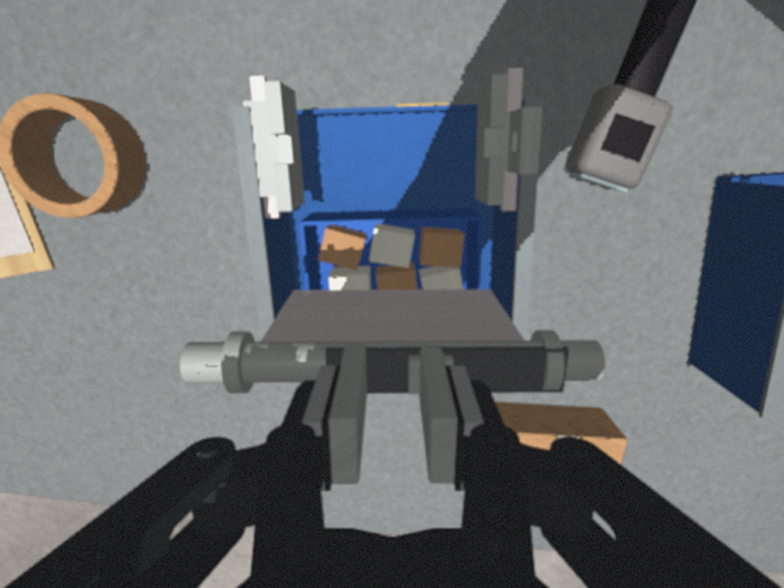

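Run:
```python
import cv2,numpy as np
w=cv2.imread("w5raw.png")
f=lambda m,a,b,c,d,k:cv2.resize(m[b:d,a:c],None,fx=k,fy=k,interpolation=2)
L=f(w,165,40,225,165,4.7);R=f(w,335,40,395,165,4.7)
s=f(cv2.imread("pics/side.png"),250,195,330,280,2.9);q=f(cv2.imread("pics/scene.png"),195,200,285,270,2.6)
C=np.zeros((600,800,3),np.uint8)
C[:L.shape[0],:L.shape[1]]=L;C[:R.shape[0],283:283+R.shape[1]]=R
C[:s.shape[0],566:566+s.shape[1]]=s[:,:234];C[260:260+q.shape[0],566:566+q.shape[1]]=q[:,:234]
cv2.imwrite("pics/c6.png",C)
```

```text
(no output)
```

View pics/c6.png

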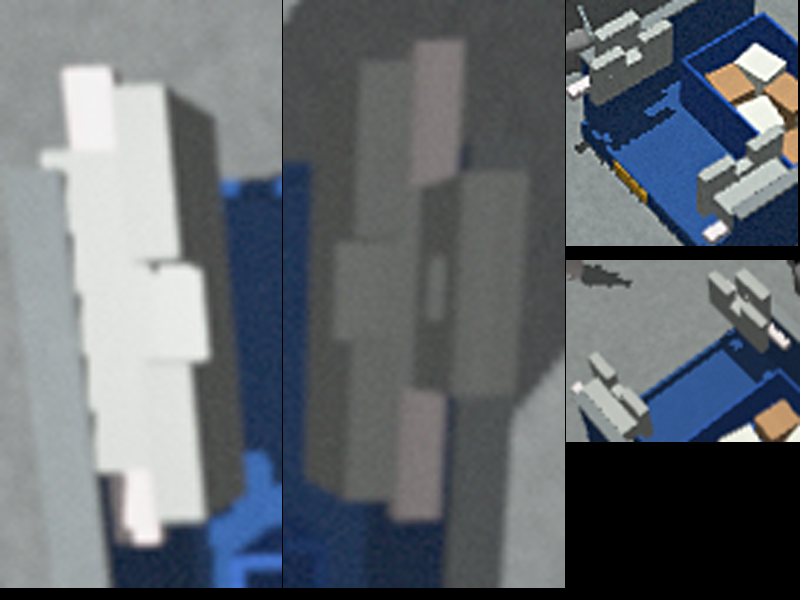

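Run:
```python
from h import *
i=camera_info("wrist");print(i["xyz"])
L=lambda u,v:(165+u/4.7,40+v/4.7)
Rr=lambda u,v:(335+(u-283)/4.7,40+v/4.7)
for z in(.130,.135,.140):
    pts=[L(165,85),L(178,262),L(190,360),L(205,520),Rr(360,62),Rr(355,242),Rr(353,340),Rr(345,498)]
    P=atz(i,pts,z)[:,:2]
    l=P[:4];r=P[4:]
    print(z,"lenL",np.linalg.norm(l[0]-l[3]),"R",np.linalg.norm(r[0]-r[3]),"notch",np.linalg.norm(l[1]-l[2]),np.linalg.norm(r[1]-r[2]))
    cl,cr=(l[0]+l[3])/2,(r[0]+r[3])/2;nl,nr=(l[1]+l[2])/2,(r[1]+r[2])/2
    for a,b in((cl,cr),(nl,nr)):
        d=b-a;print("  sep",np.linalg.norm(d).round(4),"yaw",np.degrees(np.arctan2(-d[0],d[1])).round(2),"mid",((a+b)/2).round(4))
    print("  side yaw",[np.degrees(np.arctan2(*(q[3]-q[0])[::-1])).round(2) for q in(l,r)])
```

```text
[ 0.50763685 -0.19348831  0.44530928]
0.13 lenL 0.0810234952039349 R 0.08055704735976676 notch 0.01830504614986793 0.018159397565129257
  sep 0.1335 yaw 9.41 mid [ 0.5052 -0.1964]
  sep 0.1342 yaw 9.2 mid [ 0.5055 -0.1964]
  side yaw [np.float64(9.12), np.float64(9.25)]
0.135 lenL 0.07973866947941097 R 0.07927961830688507 notch 0.018014774863461952 0.01787143589333497
  sep 0.1314 yaw 9.41 mid [ 0.5053 -0.1964]
  sep 0.132 yaw 9.2 mid [ 0.5055 -0.1963]
  side yaw [np.float64(9.12), np.float64(9.25)]
0.14 lenL 0.07845384375488697 R 0.07800218925400346 notch 0.017724503577056096 0.017583474221540735
  sep 0.1292 yaw 9.41 mid [ 0.5053 -0.1963]
  sep 0.1299 yaw 9.2 mid [ 0.5056 -0.1963]
  side yaw [np.float64(9.12), np.float64(9.25)]
```

Run:
```python
from h import *
s=get_state();i=camera_info("wrist");t=np.array(s["tcp_pos"]);R=rot(s["orientation"]);print(t)
w=cv2.imread("w5raw.png")
g=cv2.cvtColor(w,cv2.COLOR_BGR2GRAY)
# bar left end (bright) and right end row profiles
for u in (140,150,405,415): print(u,g[240:285,u].tolist())
for v in (255,260,265): print(v,g[v,120:145].tolist(),g[v,420:440].tolist())
for z in(t[2]-.0203,):
    P=atz(i,[[182/1.4,363/1.4],[604/1.4,360/1.4]],z);print((P-t)@R, np.linalg.norm(P[0]-P[1]))
```

```text
[ 0.58651086 -0.18212076  0.30190024]
140 [152, 154, 153, 148, 114, 97, 107, 121, 129, 140, 145, 158, 162, 167, 174, 179, 184, 189, 196, 201, 204, 207, 210, 208, 203, 199, 185, 190, 188, 186, 180, 175, 163, 150, 144, 146, 144, 149, 149, 150, 150, 152, 150, 146, 147]
150 [150, 153, 151, 147, 118, 99, 110, 118, 133, 137, 148, 158, 165, 167, 173, 182, 187, 190, 197, 203, 198, 168, 186, 207, 205, 199, 196, 190, 191, 185, 180, 174, 164, 147, 147, 151, 151, 150, 147, 148, 150, 146, 148, 150, 147]
405 [153, 147, 132, 106, 88, 88, 88, 84, 70, 65, 58, 60, 59, 63, 71, 72, 76, 79, 85, 85, 83, 89, 92, 94, 93, 93, 96, 92, 90, 90, 88, 100, 135, 144, 148, 145, 143, 147, 151, 150, 151, 147, 149, 144, 145]
415 [148, 140, 129, 104, 89, 89, 91, 89, 95, 89, 94, 95, 99, 98, 99, 102, 103, 105, 103, 98, 102, 100, 96, 95, 98, 97, 98, 95, 96, 93, 90, 101, 135, 147, 150, 151, 152, 153, 150, 146, 149, 145, 144, 143, 141]
255 [147, 146, 143, 149, 147, 148, 148, 150, 155, 173, 178, 180, 181, 180, 177, 181, 182, 179, 178, 181, 179, 181, 185, 180, 182] [98, 99, 98, 99, 102, 101, 99, 99, 99, 102, 103, 111, 134, 143, 146, 149, 151, 150, 150, 150]
260 [148, 149, 146, 144, 142, 147, 146, 152, 171, 198, 203, 202, 202, 201, 203, 202, 202, 203, 206, 202, 204, 207, 204, 205, 203] [99, 100, 98, 98, 101, 100, 99, 98, 102, 100, 100, 111, 132, 149, 153, 150, 146, 148, 146, 148]
265 [150, 148, 144, 142, 141, 145, 142, 146, 158, 189, 199, 199, 201, 199, 197, 198, 198, 196, 201, 196, 199, 193, 195, 198, 199] [96, 95, 97, 98, 94, 97, 97, 95, 98, 122, 142, 147, 148, 149, 153, 153, 151, 145, 149, 147]
[[-0.0005406  -0.08394792  0.02026133]
 [ 0.00054899  0.08313987  0.02033831]] 0.16709135603542252
```

>>> send_rows(series=[1,0,0,0,0,-0.3,0.2,2.5,-0.1,0,0,0,-0.6,0.2,4.5,-0.2,0,0,0,-0.9,0.2,6.3,-0.3,0,0,0,-1.2,0.2,7.5,-0.35,0.3,0,0,-1.5,0.2,8.2,-0.35,1.5,0,0,-1.5,0.2,8.2,-0.35,3,0,0,-1.5,0.2,8.2,-0.35,4.5,0,0,-1.5,0.2,8.2,-0.35,5.5,0,0,-1.5,0.2,8.2,-0.35,6,0,0,-1.5,0.2])

```text
clock: 8.27
tcp_pos: [0.5053, -0.1962, 0.2406]
orientation: [-0.001, -0.08, 0.997, 0.001]
wrist_force: [-0.6, -0.0, -3.4]
finger_gap: 0.0347
```

>>> send_rows(series=[0,0,0,0,0,0,0.2,0,0,0,0,0,0,0.2])

```text
clock: 8.43
tcp_pos: [0.5061, -0.1971, 0.2422]
orientation: [0.0, -0.08, 0.997, -0.0]
wrist_force: [-1.0, 0.3, -3.3]
finger_gap: 0.0349
```

Run:
```python
from h import *
w=read_camera("wrist")
for k in range(3):
    s=get_state();print(s["clock"],np.round(s["tcp_pos"],4),np.round(s["orientation"],4),np.round(s["wrist_force"],1))
    if k<2: read_camera("wrist")
t=np.array(s["tcp_pos"]);R=rot(s["orientation"]);y=R[:,1];print("yaw",np.degrees(np.arctan2(-y[0],y[1])))
print("to go (tool, cm)",(R.T@(np.array([.5054,-.1964,.1453])-t)*100).round(2))
cv2.imwrite("w7raw.png",w)
cv2.imwrite("pics/w7.png",cv2.resize(w,None,fx=1.42,fy=1.42,interpolation=2))
```

```text
8.4833 [ 0.5063 -0.1974  0.2426] [ 5.000e-04 -7.960e-02  9.968e-01 -3.000e-04] [ 0.   0.4 -3.3]
8.5333 [ 0.5065 -0.1976  0.2427] [ 7.000e-04 -7.950e-02  9.968e-01 -4.000e-04] [ 1.  -1.3 -2.6]
8.5833 [ 0.5065 -0.1977  0.2427] [ 7.000e-04 -7.950e-02  9.968e-01 -5.000e-04] [ 0.9 -0.4 -3.2]
yaw 9.113953058575518
to go (tool, cm) [0.1  0.16 9.74]
```

View pics/w7.png

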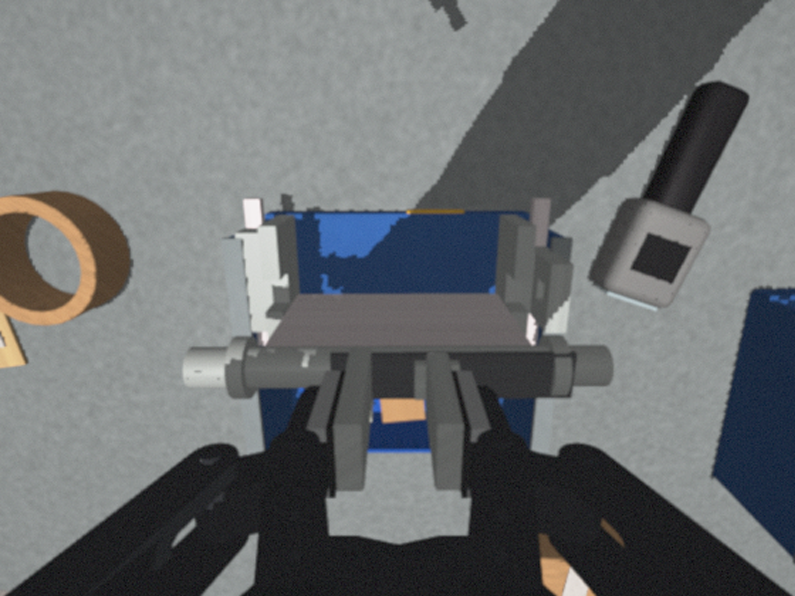

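>>> send_rows(series=[0.05,0.05,0.8,0,0,0,0.2,0.1,0.1,2,0,0,0,0.2,0.1,0.1,3.3,0,0,0,0.2,0.1,0.1,4.5,0,0,0,0.2,0.1,0.1,5.5,0,0,0,0.2,0.1,0.1,6.2,0,0,0,0.2,0.1,0.1,6.6,0,0,0,0.2,0.1,0.1,6.8,0,0,0,0.2,0.1,0.1,6.8,0,0,0,0.2,0.1,0.1,6.8,0,0,0,0.2])

```text
clock: 9.42
tcp_pos: [0.5051, -0.1969, 0.1743]
orientation: [0.0, -0.079, 0.997, -0.0]
wrist_force: [-0.5, -0.0, -3.3]
finger_gap: 0.0346
```

Run:
```python
from h import *
w=read_camera("wrist")
cv2.imwrite("w8raw.png",w);w2=read_camera("side");cv2.imwrite("side8.png",w2);cv2.imwrite("scene8.png",read_camera("scene"))
s=get_state();print(s["clock"],np.round(s["tcp_pos"],4),np.round(s["orientation"],4),np.round(s["wrist_force"],1),s["ft_torque"])
t=np.array(s["tcp_pos"]);R=rot(s["orientation"])
print("to go (tool, cm)",(R.T@(np.array([.5054,-.1964,.1453])-t)*100).round(2))
```

```text
9.5667 [ 0.5051 -0.1969  0.1745] [ 5.000e-04 -7.930e-02  9.968e-01 -4.000e-04] [ 0.2  0.7 -3.1] [0.01713602 0.01125101 0.01734496]
to go (tool, cm) [-0.03  0.05  2.92]
```

>>> send_rows(series=[0,0.05,0.2,0,0,0,0.2,0,0.05,0.4,0,0,0,0.2,0,0.05,0.6,0,0,0,0.2,0,0.05,0.8,0,0,0,0.2,0,0.05,1,0,0,0,0.2,0,0.05,1,0,0,0,0.2])

```text
clock: 10.07
tcp_pos: [0.5044, -0.196, 0.1632]
orientation: [-0.0, -0.079, 0.997, 0.0]
wrist_force: [-0.2, -0.6, -3.0]
finger_gap: 0.0349
```

>>> send_rows(series=[0,0,0.1,0,0,0,0.2,0,0,0.2,0,0,0,0.2,0,0,0.3,0,0,0,0.2,0,0,0.3,0,0,0,0.2])

```text
clock: 10.4
tcp_pos: [0.5046, -0.1961, 0.1606]
orientation: [-0.0, -0.079, 0.997, 0.0]
wrist_force: [0.5, -0.8, -2.6]
finger_gap: 0.0348
```

>>> send_rows(series=[0,0,0.1,0,0,0,0.2,0,0,0.2,0,0,0,0.2,0,0,0.3,0,0,0,0.2,0,0,0.3,0,0,0,0.2])

```text
clock: 10.73
tcp_pos: [0.5045, -0.1961, 0.1576]
orientation: [-0.0, -0.079, 0.997, 0.0]
wrist_force: [0.8, -1.0, -3.1]
finger_gap: 0.035
```

>>> send_rows(series=[0,0,0.1,0,0,0,0.2,0,0,0.2,0,0,0,0.2,0,0,0.2,0,0,0,0.2])

```text
clock: 10.98
tcp_pos: [0.5046, -0.1961, 0.1556]
orientation: [-0.0, -0.079, 0.997, 0.0]
wrist_force: [-0.4, 0.2, -3.3]
finger_gap: 0.0352
```

>>> send_rows(series=[0,0,0.1,0,0,0,0.2,0,0,0.2,0,0,0,0.2,0,0,0.3,0,0,0,0.2,0,0,0.3,0,0,0,0.2])

```text
clock: 11.32
tcp_pos: [0.5045, -0.1961, 0.1526]
orientation: [-0.0, -0.079, 0.997, 0.0]
wrist_force: [-0.6, 0.4, -2.8]
finger_gap: 0.0348
```

>>> send_rows(series=[0,0,0.1,0,0,0,0.2,0,0,0.2,0,0,0,0.2,0,0,0.3,0,0,0,0.2,0,0,0.3,0,0,0,0.2])

```text
clock: 11.65
tcp_pos: [0.5045, -0.1961, 0.1495]
orientation: [-0.0, -0.079, 0.997, 0.0]
wrist_force: [0.3, -0.4, -3.5]
finger_gap: 0.0347
```

>>> send_rows(series=[0,0,0.1,0,0,0,0.2,0,0,0.2,0,0,0,0.2,0,0,0.2,0,0,0,0.2])

```text
clock: 11.9
tcp_pos: [0.5046, -0.1961, 0.1476]
orientation: [-0.0, -0.079, 0.997, 0.0]
wrist_force: [0.3, -0.5, -3.4]
finger_gap: 0.0351
```

>>> send_rows(series=[0,0,0.1,0,0,0,0.2,0,0,0.2,0,0,0,0.2,0,0,0.2,0,0,0,0.2])

```text
clock: 12.15
tcp_pos: [0.5045, -0.1962, 0.1456]
orientation: [-0.0, -0.079, 0.997, 0.0]
wrist_force: [-0.5, 0.6, -3.9]
finger_gap: 0.0348
```

>>> send_rows(series=[0,0,0.1,0,0,0,0.2,0,0,0.15,0,0,0,0.2,0,0,0.15,0,0,0,0.2])

```text
clock: 12.4
tcp_pos: [0.5046, -0.1961, 0.1441]
orientation: [-0.0, -0.079, 0.997, 0.0]
wrist_force: [-0.3, 0.6, -3.4]
finger_gap: 0.0348
```

>>> send_rows(series=[0,0,0.1,0,0,0,0.2,0,0,0.15,0,0,0,0.2,0,0,0.15,0,0,0,0.2])

```text
clock: 12.65
tcp_pos: [0.5048, -0.1963, 0.1432]
orientation: [0.0, -0.079, 0.997, -0.0]
wrist_force: [-0.1, -0.5, -0.7]
finger_gap: 0.0349
```

>>> send_rows(series=[0,0,0.1,0,0,0,0.2,0,0,0.15,0,0,0,0.2,0,0,0.15,0,0,0,0.2])

```text
clock: 12.9
tcp_pos: [0.505, -0.1964, 0.1428]
orientation: [0.001, -0.079, 0.997, -0.0]
wrist_force: [-2.0, 0.2, 7.7]
finger_gap: 0.0347
```

Run:
```python
from h import *
w=read_camera("wrist");cv2.imwrite("w9raw.png",w);cv2.imwrite("side9.png",read_camera("side"));cv2.imwrite("scene9.png",read_camera("scene"))
s=get_state();print(s["clock"],np.round(s["tcp_pos"],4),np.round(s["orientation"],4),np.round(s["wrist_force"],1),s["ft_torque"])
C=np.zeros((600,800,3),np.uint8)
a=cv2.resize(w[150:330,90:470],None,fx=2.1,fy=2.1,interpolation=2);C[:a.shape[0],:a.shape[1]]=a[:,:800]
b=cv2.imread("side9.png")[180:300,235:385];b=cv2.resize(b,None,fx=1.8,fy=1.8,interpolation=2);C[380:380+b.shape[0],:b.shape[1]]=b
c=cv2.imread("scene9.png")[170:290,190:330];c=cv2.resize(c,None,fx=1.8,fy=1.8,interpolation=2);C[380:380+c.shape[0],300:300+c.shape[1]]=c
cv2.imwrite("pics/c9.png",C)
```

```text
13.05 [ 0.505  -0.1964  0.1428] [ 8.000e-04 -7.940e-02  9.968e-01 -4.000e-04] [-2.6 -0.3  7.4] [0.6841303  0.67171849 0.1816314 ]
```

>>> send_rows(series=[0,0,0,-0.2,0,0,0.2,0,0,0,-0.4,0,0,0.2,0,0,0,-0.4,0,0,0.2])

```text
clock: 13.3
tcp_pos: [0.5051, -0.1964, 0.1428]
orientation: [0.0, -0.079, 0.997, 0.003]
wrist_force: [-2.0, 1.1, 7.8]
finger_gap: 0.0347
```

```bash
cat > st.py <<'E'
from h import *
s=get_state();print(s["clock"],np.round(s["tcp_pos"],4),np.round(s["orientation"],4),"F",np.round(s["wrist_force"],1),"T",np.round(s["ft_torque"],3),s["finger_gap"])
E
python3 st.py
```

```text
13.3 [ 0.5051 -0.1964  0.1428] [ 5.000e-04 -7.950e-02  9.968e-01  3.000e-03] F [-2.   1.1  7.8] T [0.216 0.55  0.133] 0.034737740105834185
```

>>> send_rows(newtons=20, series=[0,0,0,-0.15,0,0,0.2,0,0,0,-0.15,0,0,0.35,0,0,0,-0.15,0,0,0.38])

```text
clock: 13.55
tcp_pos: [0.5051, -0.1964, 0.1428]
orientation: [0.0, -0.079, 0.997, 0.004]
wrist_force: [-1.6, 1.4, 7.5]
finger_gap: 0.0346
```

```bash
python3 st.py
```

```text
13.55 [ 0.5051 -0.1964  0.1428] [ 4.000e-04 -7.940e-02  9.968e-01  4.000e-03] F [-1.6  1.4  7.5] T [0.027 0.44  0.017] 0.03460125841655212
```

>>> send_rows(series=[0,0,0.03,0,0,0,0.41,0,0,0.06,0,0,0,0.43,0,0,0.1,0,0,0,0.46,0,0,0.1,0,0,0,0.46])

```text
clock: 13.88
tcp_pos: [0.5056, -0.1966, 0.1419]
orientation: [0.001, -0.079, 0.997, 0.004]
wrist_force: [-1.0, 1.7, 5.9]
finger_gap: 0.0395
```

```bash
python3 st.py
```

```text
13.8833 [ 0.5056 -0.1966  0.1419] [ 0.001  -0.0794  0.9968  0.0039] F [-1.   1.7  5.9] T [0.075 0.171 0.033] 0.03949201085095316
```

>>> send_rows(series=[0,0,0.03,0,0,0,0.49,0,0,0.06,0,0,0,0.52,0,0,0.09,0,0,0,0.55,0,0,0.12,0,0,0,0.58,0,0,0.12,0,0,0,0.61,0,0,0.12,0,0,0,0.65])

```text
clock: 14.38
tcp_pos: [0.5045, -0.1964, 0.1388]
orientation: [-0.001, -0.079, 0.997, 0.004]
wrist_force: [0.4, 0.0, -0.2]
finger_gap: 0.0552
```

>>> send_rows(series=[0,0,0,0,0,0,0.75,0,0,0,0,0,0,0.85,0,0,0,0,0,0,1,0,0,0,0,0,0,1,0,0,0,0,0,0,1])

```text
clock: 14.8
tcp_pos: [0.5047, -0.1964, 0.1391]
orientation: [-0.0, -0.079, 0.997, 0.005]
wrist_force: [0.2, 0.7, -0.3]
finger_gap: 0.0854
```

```bash
python3 st.py
```

```text
14.8 [ 0.5047 -0.1964  0.1391] [-4.000e-04 -7.920e-02  9.968e-01  4.700e-03] F [ 0.2  0.7 -0.3] T [ 0.048 -0.031 -0.027] 0.0854375837210859
```

>>> send_rows(series=[0,0,-0.7,0,0,0,1,0,0,-2,0,0,0,1,0,0,-4,0,0,0,1,0,0,-6,0,0,0,1,0,0,-8,0,0,0,1,0,0,-10,0,0,0,1,0,0,-11.5,0,0,0,1,0,0,-12,0,0,0,1,0,0,-12,0,0,0,1])

```text
clock: 15.55
tcp_pos: [0.5057, -0.1978, 0.2609]
orientation: [0.001, -0.079, 0.997, 0.004]
wrist_force: [0.6, 0.7, 0.4]
finger_gap: 0.0853
```

```bash
python3 st.py
python3 - <<'E'
from h import *
C=np.zeros((600,800,3),np.uint8)
def put(a,x,y,k):
    a=cv2.resize(a,None,fx=k,fy=k,interpolation=2);h,w=a.shape[:2];h=min(h,600-y);w=min(w,800-x);C[y:y+h,x:x+w]=a[:h,:w]
w=read_camera("wrist");cv2.imwrite("w10raw.png",w)
put(w[135:255,160:400],0,0,3.3)
put(read_camera("side")[185:290,240:380],0,400,1.9);put(read_camera("scene")[185:290,190:330],270,400,1.9)
put(w[:,:],540,400,.46)
cv2.imwrite("pics/c10.png",C)
i=camera_info("wrist")
for r in silhouettes("wrist","flap"): print(r["p"],r["box"])
E
```

```text
15.55 [ 0.5057 -0.1978  0.2609] [ 0.0011 -0.0793  0.9968  0.0038] F [0.6 0.7 0.4] T [ 0.049 -0.003  0.001] 0.08534621192170253
0.81 [183.5, 175.5, 190.4, 57.8]
0.55 [295.2, 189.9, 82.2, 44.5]
```

View pics/c10.png

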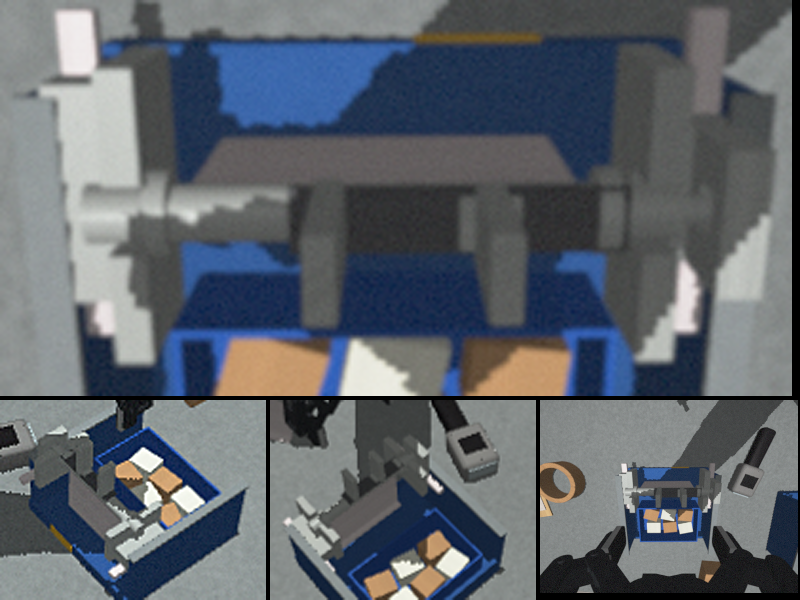

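```bash
python3 -c "
from workcell import *
print(hand_in())"
```

```text
the job is handed in; nothing more can be done
None
```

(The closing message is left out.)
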